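# Clear the pipe brush off the jar pocket and stand the empty jar in it

### The arm

A 7-joint arm with a two-finger parallel gripper is mounted at the origin on the work surface. World frame = base frame: x ahead of the robot, y to its left, z up, the work surface at z = 0. Lengths are in mm, angles in rad, forces in N, time in s.
With the tool pointing down it reaches from about 400 to 850 mm from the base axis. Payload 10.4 kg.
Tool frame: the origin (TCP) lies between the finger pads; the fingertips stand 22 mm ahead of it and the grasp point (between the pads) lies 3 mm ahead of it; z points along the fingers, y is the line along which they close (so a half turn about z gives the same grasp; the last joint's range is limited). The gripper opens to 87 mm and grips with 3 to 60 N. Pads are 19 mm wide; open, the fingers measure 117 mm over their backs; the gripper's body (75 mm by 190 mm) begins 51 mm behind the grasp point.
Start: joints at [-1.278, 0.332, -0.065, 1.46, 0.022, 1.35, -0.088], TCP at [194.098, 594.118, 244.576] pointing down, gripper open.
Joint ranges: [-2.6, 2.6], [-0.5, 2.12], [-1.47, 1.34], [0.16, 2.42], [-1.27, 4.41], [0.06, 2.06], [-2.6, 2.6]. Speed limits (rad/s): [2.22, 2.22, 2.79, 2.79, 3.14, 3.14, 3.14].

### API

Orientations are given as a unit quaternion [x, y, z, w].
In Python, from cell import observe, eyes, robot gives the robot as it stands.
- The arm moves only by the shell command python3 -m pendant 'ROWS'. ROWS is JSON, a list that holds one entry, the list of rows, each a list of 7 numbers: the shift along the tool's x, y, z in mm, then the turn, a rotation vector about the tool's x, y, z in degrees, then the opening, from -1 (shut) to 1 (fully open), so that 0 is half open. In form: [[[dx, dy, dz, rx, ry, rz, jaw], ...]]. A call has 1 to 10 rows; each row is the pose to reach, as a shift and turn from the pose commanded when the call began, along the tool's axes at that moment; what a row does not reach only later rows make up. A row lasts 1/8 s, in which the tool goes at most 62.5 mm and 10.7 degrees, less where a joint would pass 70% of its speed; a pose out of reach is approached as far as the arm can. A call with a gripper value outside its range is refused whole. The fingers move at their own pace and stop on an object; the grip force is fixed at half the most. Time passes only in rows, so rows that repeat a pose let the fingers close. It gives the time, the measured TCP pose, the force, the opening and the grip force at its end, in the units of the state.
- observe(): the state, without advancing time (a new reading comes with each control period).
- eyes.read_camera(name): name is "side" or "top"; returns (picture, depth): 420x560x3 uint8, blue, green, red; 420x560 float32, mm along the optical axis (not along the pixel's ray), 0 where there is no reading.
- eyes.camera_model(name): a dict with "mtx" (3x3 intrinsics, pixels), "rvec" (rotation vector, rad) and "tvec" (3), from world to camera coordinates, as OpenCV has them. Camera axes: x right, y down, z forward; pixel columns grow to the right and rows downward; lengths in mm; the calibration is good to about 2 mm. A picture is of the moment at which its call begins. camera_model takes no time and is no camera call.
- robot.hand_in(): hands the job in; it is judged then, once.
The state is a dict: "time_s": time; "joint_pos": joint angles; "joint_vel": joint speeds; "effort": joint torques, N m; "tcp_pos": TCP position; "orientation": TCP orientation; "wrist_force": force on the tool from outside, world axes, zero at the start; "moment": the same for the moment, N m; "grip_width": opening from 0.0 (shut) to 1.0 (fully open); "finger_force": force on a finger pad.
Only numpy, scipy, OpenCV 4.12 (cv2) and the standard library are available. Lean on these libraries where they do the work, as an engineer would, in place of code of your own. Each camera call takes 0.05 s, during which the arm holds its last target. There are 200 camera calls.

### The job

A steel pipe brush is lying across the square jar pocket of the steel rack. First clear it away: lay it flat in the blue tray and let go of it. Then stand the empty, open glass spice jar upright in the pocket, without knocking it over or dropping it.

Things in the scene. Friction and masses are not known exactly. Their poses are not given: they have to be found in the camera images.
- brush_mid (a point): Middle of the pipe brush, half-way up: 190 mm long, 24 wide, 28 high, 0.11 kg, flat underneath, lying level on the rack's deck across the pocket, roughly along y. Own x runs from handle to bristles, z up. Black handle from x = -95 to +15 mm (this point is on it, near the centre of mass: grip here, across y), thin neck, steel bristles from +35 to +95 mm.
- jar_mid (a point): Centre (half-way up) of the empty spice jar: clear glass, open top without lid, white blank label, round, 44 mm diameter, 100 high, wall 3, 0.13 kg, standing on the worktop; own z up. Two full jars (104 high, 45 wide; brown with steel lid, green with black lid) stand in the same row, surfaces 50 mm or more away, and are not wanted.
- pocket (a point): Floor centre, 32 mm above the worktop, of the square jar pocket (66 x 66 mm inside, 18 deep) in the fixed steel rack; its mouth is level with the deck (50 mm above the worktop; 130 mm along own x, 400 along y). An orange ring in a clip stands on the deck 210 mm to +y, up to 116 mm above the worktop. Granite backsplash, 100 high, 145 mm beyond in +x.
- tray_in (a point): Centre of the inner floor (about 4 mm above the worktop) of the fixed blue open tray: inside 142 mm along own x, 252 mm along own y (its long way), walls 4 mm thick, rims 18 mm above the worktop; own z up.

How it is judged:
By the outcome, as a careful person would: the job done as asked, in the order asked, and still so for the second after the job is handed in, with the robot touching nothing.
It also fails if it takes over 64 s, if anything falls off the work surface, if the arm or the gripper's body presses on something with over 40 N, if the wrist force passes 120 N, or if a joint passes its speed limit or range.

## Working session

There is one attempt and no reset: what is moved stays moved. The work goes in short steps, Python scripts to look and compute and a shell command to move; the robot and the scene stay as the last step left them, time stands still between calls to the robot, and variables do not carry over. Pictures are saved under pics/ and viewed, at most 10 in all, crops included, and the job is handed in when it is done.

```bash
mkdir -p pics; cat > h.py <<'E'
import numpy as np, cv2
from cell import observe, eyes, robot
from scipy.spatial.transform import Rotation as R
def cloud(name):
    im,d=eyes.read_camera(name); m=eyes.camera_model(name)
    K=np.array(m["mtx"],float); Rm=cv2.Rodrigues(np.array(m["rvec"],float))[0]; t=np.array(m["tvec"],float).ravel()
    v,u=np.mgrid[:d.shape[0],:d.shape[1]]
    P=np.stack([(u-K[0,2])/K[0,0]*d,(v-K[1,2])/K[1,1]*d,d],-1)
    W=(P-t)@Rm
    W[d==0]=np.nan
    return im,d,W
def totool(dw):
    s=observe(); return R.from_quat(s["orientation"]).inv().apply(dw)
E
python3 - <<'E'
from h import *
for n in("top","side"):
    im,d,W=cloud(n); cv2.imwrite(f"pics/{n}0.png",im); np.save(n+"0.npy",W)
    m=eyes.camera_model(n);print(n,-cv2.Rodrigues(np.array(m["rvec"],float))[0].T@np.array(m["tvec"],float).ravel())
s=observe();print(s["tcp_pos"],R.from_quat(s["orientation"]).as_matrix().round(3),s["time_s"],s["wrist_force"])
E
```

```text
top [ 429.77502813    3.50909095 1246.90778475]
side [ 475.70562073 -602.09452994  436.13184501]
[194.02395396 593.78815599 243.83286   ] [[-0.951  0.311 -0.   ]
 [ 0.311  0.951 -0.001]
 [-0.    -0.001 -1.   ]] 0.1 [ 0.57954966 -0.10590911 -0.12103996]
```

View pics/top0.png

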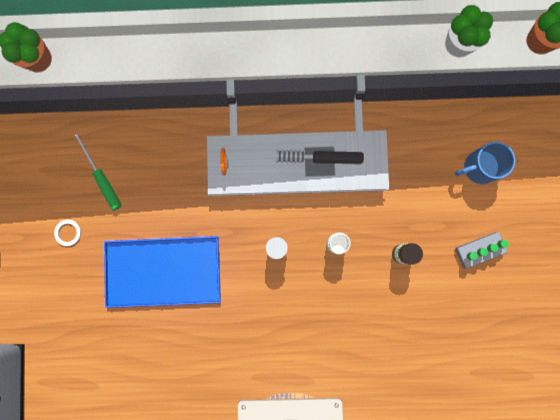

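View pics/side0.png

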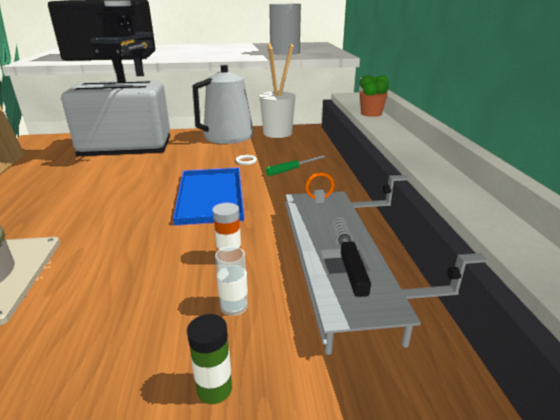

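The top view shows the brush at about (277–363, 157), the pocket around (320, 161), the open jar at (339, 243) and the tray at (105–220, 238–308). The side view shows the same layout. Next I'll turn these into world positions.

```bash
python3 - <<'E'
from h import *
W=np.load("top0.npy"); im=cv2.imread("pics/top0.png").astype(int)
def show(n,m):
    P=W[m&~np.isnan(W[...,0])]; r=cv2.minAreaRect(P[:,:2].astype(np.float32))
    print(n,len(P),np.round(r[0],1),np.round(r[1],1),round(r[2],1),"med z",np.median(P[:,2]).round(1), "x",np.percentile(P[:,0],[1,99]).round(),"y",np.percentile(P[:,1],[1,99]).round())
    return P
box=lambda r0,r1,c0,c1:(np.add.outer(np.arange(420)*0,np.arange(560))>=c0)&(np.add.outer(np.arange(420)*0,np.arange(560))<c1)&((np.arange(420)>=r0)&(np.arange(420)<r1))[:,None]
z=W[...,2]
show("brush",box(145,172,270,370)&(z>62))
dark=im.max(2)<60
show("handle",box(145,172,308,370)&dark&(z>62))
show("pocketfloor",box(140,182,298,342)&(z<42))
show("rackdeck",box(128,197,200,395)&(abs(z-50)<4))
show("jar",box(225,262,320,358)&(z>60))
show("jartop",box(225,262,320,358)&(z>92))
show("tray",box(230,315,98,228)&(im[...,0]>150)&(im[...,2]<90))
show("traywall",box(230,315,98,228)&(z>12))
show("brown",box(230,265,260,292)&(z>95))
show("green",box(235,270,388,428)&(z>95))
S=np.load("side0.npy")
m=(abs(S[...,0]-470)<80)&(abs(S[...,1]+40)<45)&(S[...,2]>30)&(S[...,2]<110)
P=S[m];print("side jar",np.percentile(P,[1,50,99],axis=0).round())
# intensity rows across pocket
g=im.sum(2)//3
print(g[173,296:346]); print(g[140:182,328])
print(W[173,300],W[173,345],W[147,328],W[176,328])
E
```

```text
brush 946 [646.1 -78.7] [189.   27.5] 87.3 med z 75.8 x [629. 661.] y [-171.   14.]
handle 541 [ 642.8 -117.5] [106.3  24.3] 86.2 med z 76.7 x [630. 656.] y [-170.  -65.]
pocketfloor 546 [640.2 -80.6] [65.6 64.4] 89.9 med z 31.7 x [608. 672.] y [-113.  -48.]
rackdeck 7976 [646.  -29.9] [400.6 147.1] 89.7 med z 49.7 x [574. 704.] y [-227.  167.]
jar 359 [ 455.3 -112.8] [43.4 42. ] 88.5 med z 65.9 x [434. 476.] y [-133.  -91.]
jartop 98 [ 455.3 -113.4] [42.1 42. ] 88.5 med z 99.4 x [434. 476.] y [-134.  -92.]
tray 7421 [404.4 283. ] [148.1 260.3] 0.8 med z 4.5 x [332. 477.] y [156. 410.]
traywall 718 [404.  283.2] [150.  261.1] 0.9 med z 17.8 x [328. 480.] y [153. 413.]
brown 357 [448.4  20. ] [44.1 41.9] 88.4 med z 103.9 x [428. 469.] y [-0. 42.]
green 386 [ 429.2 -259.9] [44.7 43.6] 88.5 med z 103.3 x [407. 449.] y [-282. -239.]
side jar [[431.  -6.  35.]
 [449.  -2.  73.]
 [466.   5. 104.]]
[154 153 155 156 152 153 154 157 153 119  91  92  89  92  92  88  93  87
  91  88  93  90  90  88  90  90  90  92  91  89  92  89  92  89  89  89
  88  88 102 142 155 153 157 154 157 156 157 160 161 158]
[155 154 155 156 159 152 130  99  92  91  80  56  47  53  49  51  50  47
  53  47  49  44  48  66  91  87  90  87  90  89  93  89  89  92  91 113
 146 159 197 237 240 238]
[613.55583995 -36.08703167  49.72792744] [ 610.55171879 -135.51492221   48.80446441] [ 670.90405143 -100.50306126   44.54975916] [604.96263366 -97.73102066  49.33400544]
```

```bash
python3 - <<'E'
import cv2
im=cv2.imread("pics/top0.png")[120:270,200:400]
cv2.imwrite("pics/c1.png",cv2.resize(im,None,fx=4,fy=4,interpolation=cv2.INTER_CUBIC))
E
```

```text
(no output)
```

View pics/c1.png

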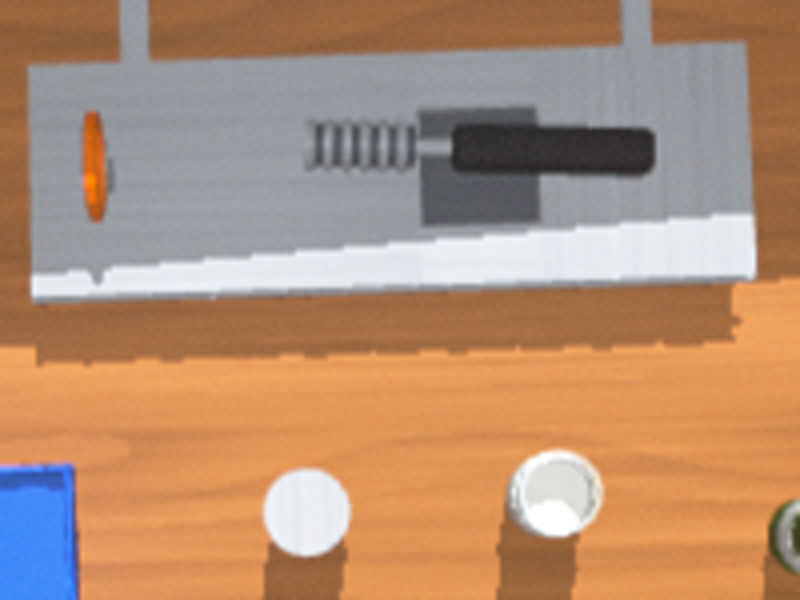

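```bash
python3 -m pendant '[[[-380,-300,38,0,0,45,1],[-380,-300,38,0,0,45,1],[-380,-300,38,0,0,45,1],[-380,-300,38,0,0,45,1],[-380,-300,38,0,0,45,1],[-380,-300,38,0,0,45,1],[-380,-300,38,0,0,45,1],[-380,-300,38,0,0,45,1],[-380,-300,38,0,0,45,1]]]'
cat >> h.py <<'E'
def go(target,yaw=None):
    "offset in tool axes to world target; yaw = world angle of tool y, deg"
    s=observe(); M=R.from_quat(s["orientation"]); 
    print("tcp",np.round(s["tcp_pos"],1),"yaw",np.degrees(np.arctan2(*M.as_matrix()[1::-1,1])).round(1),"tilt",M.as_matrix()[:,2].round(3),"t",s["time_s"],"F",np.round(s["wrist_force"],1),"grip",s["grip_width"],s["finger_force"])
    print("j",np.round(s["joint_pos"],2))
    if target is not None:
        print("shift",M.inv().apply(np.array(target)-s["tcp_pos"]).round(1))
        if yaw is not None:
            G=R.from_matrix(np.array([[np.sin(np.radians(yaw)),np.cos(np.radians(yaw)),0],[-np.cos(np.radians(yaw)),np.sin(np.radians(yaw)),0],[0,0,-1.]]))
            print("turn",np.degrees((M.inv()*G).as_rotvec()).round(1))
E
python3 -c "
from h import *
go((645.5,-78.5,150),-3)"
```

```text
time_s: 1.23
tcp_pos: [463.6, 187.1, 206.1]
orientation: [0.526, 0.85, -0.001, 0.0]
wrist_force: [-1.1, 0.7, 0.3]
grip_width: 1.001
finger_force: 0.0
tcp [463.6 187.1 206.1] yaw 26.5 tilt [-0.    -0.001 -1.   ] t 1.225 F [-1.1  0.7  0.3] grip 1.0005693474848205 0.0
j [-0.81  0.08  0.36  1.85 -0.03  1.22  0.01]
shift [-318.8   44.2   56.4]Traceback (most recent call last):
  File "<string>", line 3, in <module>
    go((645.5,-78.5,150),-3)
    ~~^^^^^^^^^^^^^^^^^^^^^^
  File "h.py", line 22, in go
    G=R.from_matrix(np.array([[np.sin(np.radians(yaw)),np.cos(np.radians(yaw)),0],[-np.cos(np.radians(yaw)),np.sin(np.radians(yaw)),0],[0,0,-1.]]))
  File "scipy/spatial/transform/_rotation.pyx", line 1143, in scipy.spatial.transform._rotation.Rotation.from_matrix
ValueError: Non-positive determinant (left-handed or null coordinate frame) in rotation matrix 0: [[-0.05233596  0.99862953  0.        ]
 [-0.99862953 -0.05233596  0.        ]
 [ 0.          0.         -1.        ]].
```

```bash
sed -i 's/\[\[np.sin(np.radians(yaw))/[[-np.sin(np.radians(yaw))/; s/\[-np.cos(np.radians(yaw)),np.sin/[np.cos(np.radians(yaw)),np.sin/' h.py
python3 -m pendant '[[[-60,9,10,0,0,6,1],[-120,17,20,0,0,12,1],[-180,25,30,0,0,18,0.8],[-240,34,42,0,0,24,0.6],[-290,40,50,0,0,29.5,0.4],[-319,44,56,0,0,29.5,0.4],[-319,44,56,0,0,29.5,0.4],[-319,44,56,0,0,29.5,0.4]]]'
python3 -c "
from h import *
go((645.5,-78.5,76),-3)
im,d,W=cloud('side');cv2.imwrite('pics/s1.png',im)"
```

```text
time_s: 2.22
tcp_pos: [645.5, -71.7, 150.2]
orientation: [0.722, 0.692, 0.0, -0.001]
wrist_force: [-0.9, 1.2, 0.2]
grip_width: 0.702
finger_force: 0.0
tcp [645.5 -71.7 150.2] yaw -2.5 tilt [-0.001  0.001 -1.   ] t 2.225 F [-0.9  1.2  0.2] grip 0.7018338620131696 0.0
j [-0.39  0.5   0.58  1.53 -0.28  1.2   0.2 ]
shift [-6.9  0.4 74.2]
turn [-0.  -0.1  0.5]
```

View pics/s1.png

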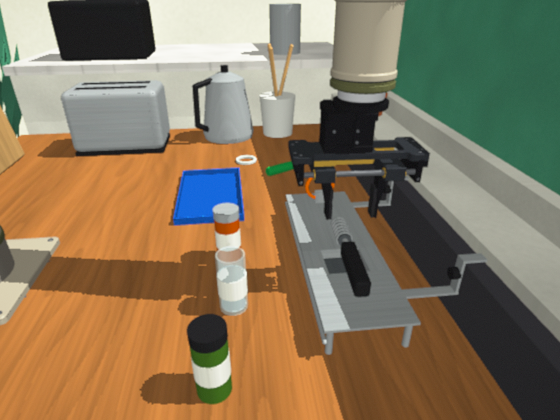

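The fingers, at about (350, 210), are in line with the brush (neck at (343, 235)) and straddle it. I'll go down in slow steps.

```bash
python3 -m pendant '[[[-6,0,25,0,0,0.5,0.4],[-6,0,50,0,0,0.5,0.4],[-6,0,65,0,0,0.5,0.4],[-6,0,70,0,0,0.5,0.4],[-6,0,70,0,0,0.5,0.4],[-6,0,70,0,0,0.5,0.4]]]'
python3 -c "
from h import *
go((645.5,-78.5,75),-3)
im,d,W=cloud('top')
cv2.imwrite('pics/t1.png',cv2.resize(im[100:220,200:400],None,fx=4,fy=4))"
```

```text
time_s: 3.02
tcp_pos: [646.0, -79.6, 81.5]
orientation: [0.726, 0.688, 0.001, 0.0]
wrist_force: [0.2, -0.1, 1.2]
grip_width: 0.699
finger_force: 0.0
tcp [646.  -79.6  81.5] yaw -3.1 tilt [ 0.001  0.    -1.   ] t 3.025 F [ 0.2 -0.1  1.2] grip 0.6988832945275019 0.0
j [-0.36  0.57  0.55  1.59 -0.33  1.08  0.23]
shift [ 1.  -0.6  6.5]
turn [ 0.1 -0.  -0.1]
```

View pics/t1.png

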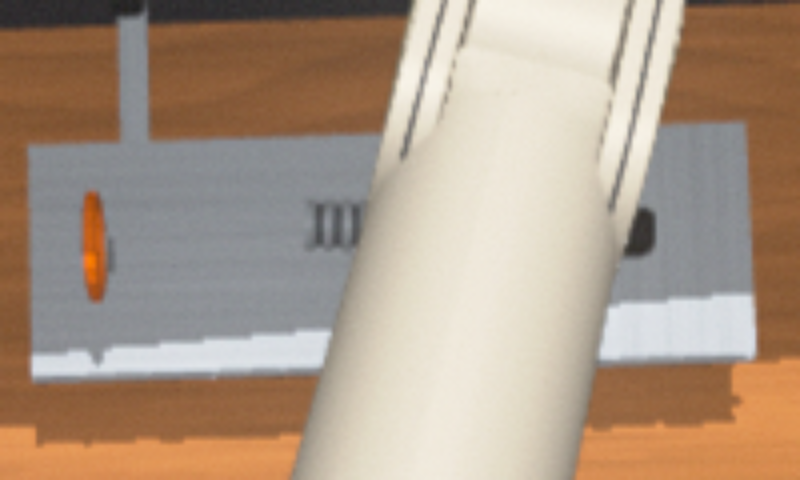

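The arm hides the middle of the brush, but both of its ends are still where they were. I'll go the last 6 mm down and close.

```bash
python3 -m pendant '[[[0,-0.5,5,0,0,0,0.4],[0,-0.5,6,0,0,0,0.0],[0,-0.5,6,0,0,0,-0.4],[0,-0.5,6,0,0,0,-0.8],[0,-0.5,6,0,0,0,-1],[0,-0.5,6,0,0,0,-1],[0,-0.5,6,0,0,0,-1]]]'
python3 -c "
from h import *
go((645.5,-78.5,140),-3)"
```

```text
time_s: 3.95
tcp_pos: [645.1, -79.6, 74.6]
orientation: [0.726, 0.688, 0.0, 0.0]
wrist_force: [1.0, -0.9, 0.1]
grip_width: 0.271
finger_force: 30.0
tcp [645.1 -79.6  74.6] yaw -3.1 tilt [ 0.  0. -1.] t 3.95 F [ 1.  -0.9  0.1] grip 0.27108649858022754 29.998068055137992
j [-0.35  0.57  0.55  1.59 -0.33  1.07  0.23]
shift [  1.1   0.4 -65.4]
turn [ 0.  -0.  -0.1]
```

```bash
python3 -m pendant '[[[0,0,-8,0,0,0,-1],[0,0,-25,0,0,0,-1],[0,0,-55,0,0,0,-1],[0,0,-85,0,0,0,-1],[0,0,-105,0,0,0,-1],[30,-22,-110,0,0,0,-1],[65,-48,-110,0,0,0,-1],[105,-78,-110,0,0,0,-1],[145,-108,-110,0,0,0,-1],[185,-138,-110,0,0,0,-1]]]'
python3 -c "
from h import *
go((404,283,130),0)"
```

```text
time_s: 5.2
tcp_pos: [516.1, 113.8, 185.1]
orientation: [0.726, 0.688, 0.0, -0.0]
wrist_force: [-0.5, 1.2, -0.8]
grip_width: 0.269
finger_force: 30.0
tcp [516.1 113.8 185.1] yaw -3.1 tilt [ 0.  0. -1.] t 5.2 F [-0.5  1.2 -0.8] grip 0.2692557897219409 29.996806969866157
j [-0.78  0.17  0.53  1.82 -0.09  1.18 -0.28]
shift [ 162.9 -121.1   55.1]
turn [ 0.  -0.  -3.1]
```

```bash
python3 -m pendant '[[[40,-30,0,0,0,-1,-1],[80,-60,0,0,0,-2,-1],[120,-90,10,0,0,-3,-1],[150,-112,30,0,0,-3,-1],[164,-121,60,0,0,-3,-1],[164,-121,90,0,0,-3,-1],[164,-121,115,0,0,-3,-1],[164,-121,130,0,0,-3,-1],[164,-121,138,0,0,-3,-1],[164,-121,138,0,0,-3,-1]]]'
python3 -c "
from h import *
go((404,283,28.5),0)"
```

```text
time_s: 6.45
tcp_pos: [405.3, 282.9, 46.7]
orientation: [0.708, 0.706, -0.0, -0.0]
wrist_force: [0.5, -0.6, -0.5]
grip_width: 0.276
finger_force: 30.0
tcp [405.3 282.9  46.7] yaw -0.1 tilt [-0. -0. -1.] t 6.45 F [ 0.5 -0.6 -0.5] grip 0.27622994112127575 29.99815184623003
j [-1.01  0.27  0.35  2.02 -0.12  0.87 -0.6 ]
shift [ 0.1 -1.3 18.2]
turn [-0.   0.  -0.1]
```

```bash
python3 -m pendant '[[[0,0,8,0,0,0,-1],[0,0,13,0,0,0,-1],[0,0,16,0,0,0,-1],[0,0,17.5,0,0,0,-1],[0,0,17.5,0,0,0,-1]]]'
python3 -c "
from h import *
go((404,283,28.5),0)
im,d,W=cloud('side');cv2.imwrite('pics/s2.png',cv2.resize(im[120:270,100:300],None,fx=4,fy=4))"
```

```text
time_s: 7.08
tcp_pos: [405.2, 282.9, 29.0]
orientation: [0.708, 0.707, -0.0, -0.0]
wrist_force: [1.1, -0.8, -1.2]
grip_width: 0.272
finger_force: 30.0
tcp [405.2 282.9  29. ] yaw -0.1 tilt [-0.  0. -1.] t 7.075 F [ 1.1 -0.8 -1.2] grip 0.27233147673953356 29.99822883401066
j [-1.01  0.3   0.34  2.03 -0.13  0.83 -0.59]
shift [ 0.1 -1.2  0.5]
turn [-0.  -0.  -0.1]
```

View pics/s2.png

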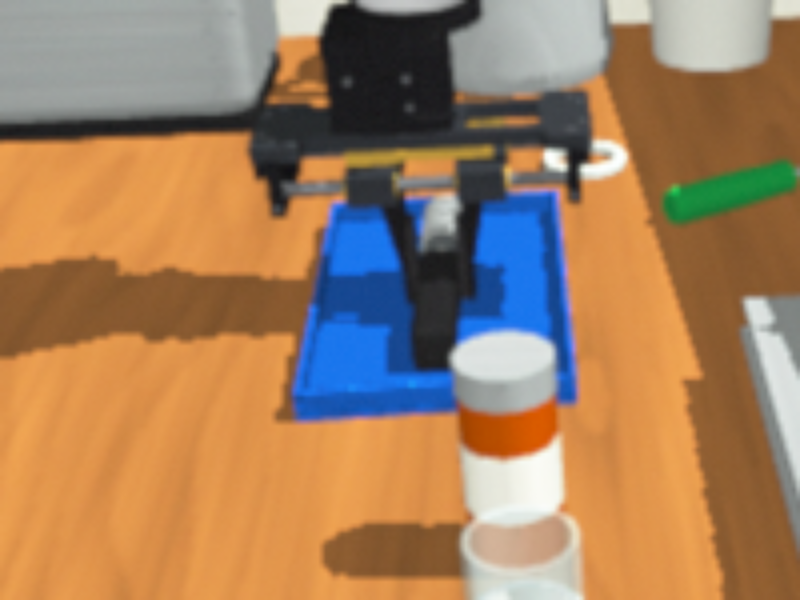

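The brush is held level just above the tray floor, well inside the rims (brush about (435, 200–365), tray (300–575, 195–415) in the crop). I'll go 1 mm lower, let go and lift.

```bash
python3 -m pendant '[[[0,0,1,0,0,0,-1],[0,0,1,0,0,0,-1],[0,0,1,0,0,0,-0.3],[0,0,1,0,0,0,0.2],[0,0,1,0,0,0,0.2],[0,0,-15,0,0,0,0.2],[0,0,-50,0,0,0,0.4],[0,0,-100,0,0,0,0.5],[0,0,-150,0,0,0,0.6],[0,0,-160,0,0,0,0.6]]]'
python3 -c "
from h import *
go((455.3,-113,170),0)"
```

```text
time_s: 8.38
tcp_pos: [406.6, 283.8, 193.5]
orientation: [0.708, 0.706, 0.003, -0.0]
wrist_force: [-0.0, 0.3, -0.5]
grip_width: 0.79
finger_force: 0.0
tcp [406.6 283.8 193.5] yaw -0.1 tilt [ 0.004  0.005 -1.   ] t 8.375 F [-0.   0.3 -0.5] grip 0.79036741096894 0.0
j [-1.05  0.07  0.37  1.89 -0.03  1.18 -0.68]
shift [-396.8   49.4   21.7]
turn [ 0.3 -0.3 -0.1]
```

```bash
python3 -m pendant '[[[-45,6,0,0,0,0,0.7],[-95,12,0,0,0,0,0.7],[-150,19,0,0,0,0,0.7],[-205,26,0,0,0,0,0.7],[-260,33,0,0,0,0,0.7],[-315,40,0,0,0,0,0.7],[-365,46,0,0,0,0,0.7],[-390,49,0,0,0,0,0.7],[-396,49,0,0,0,0,0.7],[-396,49,0,0,0,0,0.7]]]'
python3 -c "
from h import *
im,d,W=cloud('top');np.save('top1.npy',W);cv2.imwrite('pics/t2.png',im)
im,d,W=cloud('side');cv2.imwrite('pics/s3.png',im)
z=W[...,2]
m=(abs(W[...,0]-455)<40)&(abs(W[...,1]+113)<40)&(z>94)&(z<105)
P=W[m];print(len(P),P.min(0).round(),P.max(0).round())
W=np.load('top1.npy');z=W[...,2]
m=(abs(W[...,0]-404)<68)&(abs(W[...,1]-283)<120)&(z>10)&(z<60)
P=W[m];print('brush',cv2.minAreaRect(P[:,:2].astype(np.float32)),np.percentile(P[:,2],[5,50,95]).round(1))
m=(abs(W[...,0]-640)<20)&(abs(W[...,1]+80)<20);print('pocket z',np.nanpercentile(W[m][:,2],[5,50,95]).round(1))
go((455.3,-113,57),0)"
```

```text
time_s: 9.62
tcp_pos: [453.3, -112.6, 188.8]
orientation: [0.708, 0.707, -0.0, -0.0]
wrist_force: [-0.1, 0.7, 0.9]
grip_width: 0.848
finger_force: 0.0
246 [ 433. -138.   94.] [477. -95. 100.]
brush ((405.6556396484375, 281.75811767578125), (127.97722625732422, 237.135009765625), 0.582766592502594) [11.2 30.1 35.6]
pocket z [28.1 31.6 35. ]
tcp [ 453.5 -111.9  188.9] yaw 0.0 tilt [-0.  0. -1.] t 9.725 F [-0.2  0.2 -0.6] grip 0.8469144461194316 0.0
j [-0.66 -0.01  0.81  1.97  0.01  1.18  0.15]
shift [ -1.2   1.9 131.9]
turn [-0. -0.  0.]
```

View pics/s3.png

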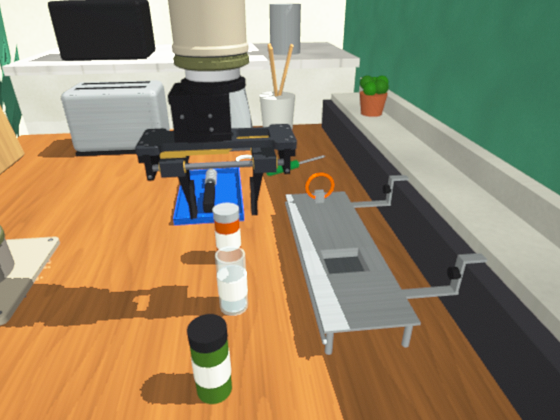

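The brush lies flat in the tray at about (210, 190), the pocket is clear at (347, 262), and the fingers are above the jar at (231, 280). I'll go down around the jar.

```bash
python3 -m pendant '[[[-2,2,20,0,0,0,0.7],[-2,2,50,0,0,0,0.7],[-2,2,80,0,0,0,0.7],[-2,2,105,0,0,0,0.7],[-2,2,120,0,0,0,0.7],[-2,2,127,0,0,0,0.7],[-2,2,127,0,0,0,0.7],[-2,2,127,0,0,0,0.7]]]'
python3 -c "
from h import *
im,d,W=cloud('side');cv2.imwrite('pics/s4.png',cv2.resize(im[120:350,130:330],None,fx=2.6,fy=2.6))
go((455.3,-114,61),0)"
```

```text
time_s: 10.72
tcp_pos: [456.1, -115.2, 62.7]
orientation: [0.708, 0.707, 0.001, 0.0]
wrist_force: [-0.8, -0.3, -0.2]
grip_width: 0.852
finger_force: 0.0
tcp [ 456.1 -115.2   62.7] yaw -0.1 tilt [ 0.001  0.    -1.   ] t 10.775 F [-0.1 -0.  -0.9] grip 0.8542009461110472 0.0
j [-0.58  0.24  0.81  2.09 -0.22  0.9   0.35]
shift [ 1.2 -0.8  1.7]
turn [ 0.1 -0.  -0.1]
```

View pics/s4.png

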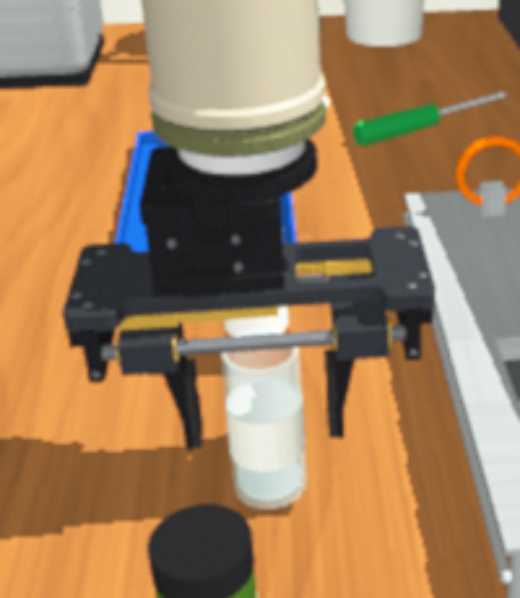

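The jar, at (265, 430) in the crop, is centred between the fingers at (190, 440) and (340, 430). I'll close gently.

```bash
python3 -m pendant '[[[0.5,-0.8,1,0,0,0,0.5],[0.5,-0.8,1,0,0,0,0.3],[0.5,-0.8,1,0,0,0,0.15],[0.5,-0.8,1,0,0,0,0.0],[0.5,-0.8,1,0,0,0,-0.1],[0.5,-0.8,1,0,0,0,-0.3],[0.5,-0.8,1,0,0,0,-0.3],[0.5,-0.8,-5,0,0,0,-0.3],[0.5,-0.8,-20,0,0,0,-0.3],[0.5,-0.8,-45,0,0,0,-0.3]]]'
python3 -c "
from h import *
go((640.5,-80.3,160),0)"
```

```text
time_s: 12.02
tcp_pos: [454.1, -114.9, 107.8]
orientation: [0.708, 0.706, -0.001, -0.0]
wrist_force: [0.2, 0.1, -0.9]
grip_width: 0.495
finger_force: 30.0
tcp [ 454.1 -114.9  107.8] yaw -0.1 tilt [-0.001 -0.    -1.   ] t 12.025 F [ 0.2  0.1 -0.9] grip 0.49517910880373495 29.99497091678677
j [-0.63  0.14  0.84  2.06 -0.12  1.    0.27]
shift [ 34.9 186.2 -52.5]
turn [-0.1  0.  -0.1]
```

```bash
python3 -m pendant '[[[0,0,-25,0,0,0,-0.3],[3,15,-48,0,0,0,-0.3],[9,45,-53,0,0,0,-0.3],[16,85,-53,0,0,0,-0.3],[24,125,-53,0,0,0,-0.3],[30,160,-53,0,0,0,-0.3],[34,180,-53,0,0,0,-0.3],[34.5,186,-53,0,0,0,-0.3],[34.5,186,-53,0,0,0,-0.3],[34.5,186,-53,0,0,0,-0.3]]]'
python3 -c "
from h import *
im,d,W=cloud('side');z=W[...,2]
m=(abs(W[...,0]-640)<50)&(abs(W[...,1]+80)<45)&(z>88)&(z<120)
P=W[m];print(len(P),np.percentile(P,[1,50,99],axis=0).round())
cv2.imwrite('pics/s5.png',cv2.resize(im[80:330,230:450],None,fx=2.4,fy=2.4))
go((640.5,-80.3,94),0)"
```

```text
time_s: 13.28
tcp_pos: [640.0, -80.9, 160.5]
orientation: [0.708, 0.706, 0.0, -0.0]
wrist_force: [-0.6, -0.2, -1.8]
grip_width: 0.492
finger_force: 30.0
336 [[ 617. -104.   99.]
 [ 632. -100.  109.]
 [ 658.  -77.  120.]]
tcp [640.1 -80.8 160.4] yaw -0.1 tilt [ 0.  0. -1.] t 13.325 F [-0.5  0.3 -1.6] grip 0.4996356628726139 29.995367721867296
j [-0.5   0.52  0.77  1.54 -0.38  1.23  0.32]
shift [ 0.5  0.4 66.4]
turn [ 0.  -0.  -0.1]
```

View pics/s5.png

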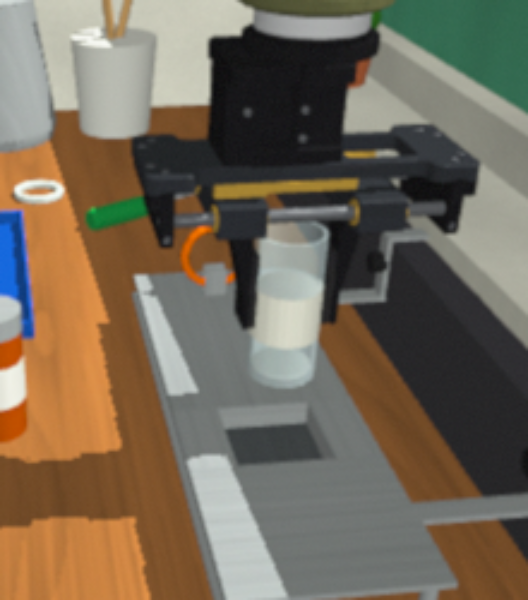

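The jar hangs upright at about (287, 305) in the crop, above the pocket at (275, 435). I'll lower it.

```bash
python3 -m pendant '[[[1,0,15,0,0,0,-0.3],[1,0.4,35,0,0,0,-0.3],[1,0.4,52,0,0,0,-0.3],[1,0.4,60,0,0,0,-0.3],[1,0.4,64,0,0,0,-0.3],[1,0.4,65.5,0,0,0,-0.3],[1,0.4,66,0,0,0,-0.3],[1,0.4,66,0,0,0,-0.3]]]'
python3 -c "
from h import *
go((640.5,-80.3,94),0)"
```

```text
time_s: 14.32
tcp_pos: [641.4, -79.5, 94.4]
orientation: [0.708, 0.707, 0.0, 0.0]
wrist_force: [0.3, -0.2, -0.5]
grip_width: 0.491
finger_force: 30.0
tcp [641.4 -79.5  94.4] yaw -0.1 tilt [ 0.001  0.    -1.   ] t 14.325 F [ 0.3 -0.2 -0.5] grip 0.49134806999662933 29.995374735353835
j [-0.48  0.59  0.73  1.6  -0.43  1.12  0.35]
shift [-0.8 -0.9  0.4]
turn [ 0.  -0.  -0.1]
```

```bash
python3 -m pendant '[[[0,0,0.7,0,0,0,-0.3],[0,0,0.7,0,0,0,-0.3],[0,0,0.7,0,0,0,-0.3]]]'; python3 -m pendant '[[[0,0,0.7,0,0,0,-0.3],[0,0,0.7,0,0,0,-0.3],[0,0,0.7,0,0,0,-0.3]]]'; python3 -m pendant '[[[0,0,0.7,0,0,0,-0.3],[0,0,0.7,0,0,0,-0.3],[0,0,0.7,0,0,0,-0.3]]]'
```

```text
time_s: 14.7
tcp_pos: [641.2, -79.5, 93.3]
orientation: [0.708, 0.707, 0.0, -0.0]
wrist_force: [-0.4, -0.2, -1.7]
grip_width: 0.495
finger_force: 30.0
time_s: 15.08
tcp_pos: [641.3, -79.5, 93.2]
orientation: [0.708, 0.707, 0.0, 0.0]
wrist_force: [-3.1, 0.6, 5.6]
grip_width: 0.492
finger_force: 30.0
time_s: 15.45
tcp_pos: [641.3, -79.6, 93.1]
orientation: [0.708, 0.707, 0.0, -0.0]
wrist_force: [-4.5, 0.8, 12.3]
grip_width: 0.497
finger_force: 30.0
```

Contact is clear. I'll ease back about 0.8 mm to unload, then open slowly and lift.

```bash
python3 -m pendant '[[[0,0,-0.8,0,0,0,-0.3],[0,0,-0.8,0,0,0,-0.3],[0,0,-0.8,0,0,0,0.0],[0,0,-0.8,0,0,0,0.1],[0,0,-0.8,0,0,0,0.25],[0,0,-0.8,0,0,0,0.5],[0,0,-0.8,0,0,0,0.7],[0,0,-0.8,0,0,0,0.7]]]'
python3 -m pendant '[[[0,0,-10,0,0,0,0.7],[0,0,-30,0,0,0,0.7],[0,0,-60,0,0,0,0.7],[0,0,-95,0,0,0,0.7],[0,0,-130,0,0,0,0.7],[0,0,-150,0,0,0,0.7],[0,0,-150,0,0,0,0.7],[0,0,-150,0,0,0,0.7]]]'
python3 -c "
from h import *
im,d,W=cloud('side');cv2.imwrite('pics/s6.png',im)
go(None)
z=W[...,2];m=(abs(W[...,0]-640)<40)&(abs(W[...,1]+80)<40)&(z>55)&(z<140);P=W[m];print(np.percentile(P,[1,50,99],axis=0).round())"
```

```text
time_s: 16.45
tcp_pos: [641.2, -79.5, 92.7]
orientation: [0.708, 0.707, 0.0, -0.0]
wrist_force: [0.1, 0.0, -0.7]
grip_width: 0.826
finger_force: 0.0
time_s: 17.45
tcp_pos: [640.7, -79.3, 241.6]
orientation: [0.708, 0.707, -0.0, -0.001]
wrist_force: [-0.0, 0.5, -0.4]
grip_width: 0.849
finger_force: 0.0
tcp [640.6 -79.3 241.3] yaw -0.1 tilt [-0.002  0.    -1.   ] t 17.5 F [ 0.5  0.5 -0.4] grip 0.8482405857111763 0.0
j [-0.52  0.47  0.8   1.44 -0.33  1.38  0.29]
[[ 618. -103.   56.]
 [ 636.  -97.  104.]
 [ 659.  -61.  131.]]
```

View pics/s6.png

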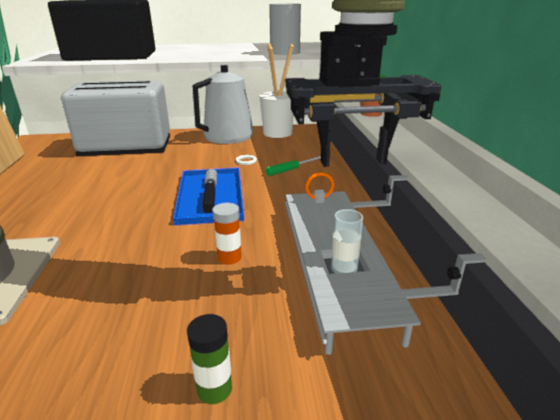

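The jar stands upright in the pocket at (347, 240), with its top at z ≈ 131 as expected. The brush lies flat in the tray at (210, 190), and the gripper is clear of everything.

```bash
python3 -c "
from cell import robot
print(robot.hand_in())"
```

```text
the job is handed in; nothing more can be done
None
```

The brush lies flat in the blue tray and the open jar stands upright in the pocket; I handed the job in at about 17.5 s with the gripper clear of everything.

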